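# Click the V-rest into the welding fixture

### The arm

A 6-joint arm with a two-finger parallel gripper is mounted at the origin on the work surface. World frame = base frame: x ahead of the robot, y to its left, z up, the work surface at z = 0. Lengths are in mm, angles in rad, forces in N, time in s.
With the tool pointing down it reaches from about 225 to 725 mm from the base axis. Payload 3.1 kg.
Tool frame: the origin (TCP) lies on the centre line of the jaws, within the pads' length; the fingertips stand 11 mm ahead of it and the grasp point (between the pads) lies 8 mm behind it; z points along the fingers, y is the line along which they close (so a half turn about z gives the same grasp; the last joint's range is limited). The gripper opens to 85 mm and grips with 20 to 120 N. Pads are 22 mm wide; open, the fingers measure 114 mm over their backs; the gripper's body (76 mm by 85 mm) begins 54 mm behind the grasp point. The pads swing forward as they close: fully open they stand 13 mm farther back than shut.
Start: joints at [-1.271, 0.048, 0.099, 1.622, 0, 1.443], TCP at [217.791, -477.686, 203.912] pointing down, gripper open.
Joint ranges: [-2.91, 2.91], [-0.99, 1.94], [-1.21, 1.42], [-2.12, 2.29], [-1.49, 1.47], [-3.14, 3.14]. Speed limits (rad/s): [2.79, 2.79, 3.14, 3.14, 3.14, 3.14].

### API

Orientations are given as [roll, pitch, yaw] about the fixed x, y, z axes, in that order (R = Rz(yaw) Ry(pitch) Rx(roll)).
In Python, from cell import telemetry, imaging, workorder gives the robot as it stands.
- The arm moves only by the tool arm_command, never from a script. Its argument "steps" is a list of rows, each a list of 7 numbers: the closure, from 0 (fully open) to 1 (shut), then the shift along the tool's x, y, z scaled (see below), then the turn, a rotation vector about the tool's x, y, z scaled (see below). In form: [[grip, dx, dy, dz, rx, ry, rz], ...]. A call has 1 to 12 rows; each row shifts and turns the commanded pose from where the row before left it, along the tool's axes as they then stand; what a row does not reach is not made up. The controller multiplies each number of a shift by 800 mm and each number of a turn by 60 degrees. A row lasts 1/10 s, in which the tool goes at most 50 mm and 8.59 degrees, less where a joint would pass 70% of its speed; a pose out of reach is approached as far as the arm can. A call with a number of a shift or a turn outside -1 to 1 is refused whole. A call with a gripper value outside its range is refused whole. The fingers move at their own pace and stop on an object; the grip force is fixed at half the most. Time passes only in rows, so rows that do not move let the fingers close. It gives the time, the measured TCP pose, the force, the opening and the grip force at its end, in the units of the state.
- telemetry.read_state(): the state, without advancing time (a new reading comes with each control period).
- imaging.camera(name): name is "scene" or "top" or "wrist"; returns (picture, depth): 480x640x3 uint8, red, green, blue; 480x640 float32, mm along the optical axis (not along the pixel's ray), 0 where there is no reading.
- imaging.camera_info(name): a dict with "fx", "fy", "cx", "cy" (pixels), "rvec" (rotation vector, rad) and "tvec" (3), from world to camera coordinates, as OpenCV has them; the wrist camera has in their place "mount" (4x4, takes a point from camera to tool coordinates, whose origin is the TCP and whose axes are the flange's). Camera axes: x right, y down, z forward; pixel columns grow to the right and rows downward; lengths in mm; the calibration is good to about 2 mm. A picture is of the moment at which its call begins: read the wrist's pose just before it. camera_info takes no time and is no camera call.
- workorder.sign_off(): hands the job in; it is judged then, once.
The state is a dict: "t": time; "joint_pos": joint angles; "qvel": joint speeds; "joint_efforts": joint torques, N m; "tool_pos": TCP position; "ee_rot": TCP orientation; "contact_force": force on the tool from outside, world axes, zero at the start; "ft_torque": the same for the moment, N m; "grip_width": finger opening in mm; "gripper_force": force on a finger pad.
Only numpy, scipy, OpenCV 4.12 (cv2) and the standard library are available. Lean on these libraries where they do the work, as an engineer would, in place of code of your own. Each camera call takes 0.05 s, during which the arm holds its last target. There are 200 camera calls.

### The job

Set up the tube fixture: take the V-topped rest out of the wooden rack and push it down into the empty socket of the grey block (clamped anywhere along its slot, so look or feel for the hole) until its collar sits flat on the block and the sprung side ball has clicked into its groove, with its V in line with the fixed V beside it so that a tube would lie through both. Ease it home without ramming it, let go of it, and leave the other rests and everything else where they are.

Things in the scene. Friction and masses are not known exactly. Their poses are not given: they have to be found in the camera images.
- v_rest: The V-topped rest, bare steel, about 0.25 kg, 86 mm tall. Origin: centre of its foot's underside; z up the shank. From below: square shank 24 x 24 mm, 40 mm long (lowest 4 mm taper to 20 x 20); collar 34 x 34 mm at z 40 to 46; head plate, 40 mm wide (x), 20 mm thick (y), z 46 to 86, with a V in its top. It stands in a rack pocket, x along the rack's length, collar resting on the rack.
- v_notch (a point): The V's bottom, on the rest's axis 69 mm above its foot's underside; axes as the rest's. The V is 17 mm deep, its channel runs along y. Grip the head here by its two flat faces (closing along y, 20 mm), fingertips above the collar. Shank groove, all round, 3 mm deep: full depth at 16 to 24 mm above the foot, 45 degree flanks to 13 and 27 mm.
- fixture: The tube fixture, fixed to the bench: steel plate 90 (x) by 240 mm (y), 12 mm thick; on it a grey socket block 60 x 60 mm (top 57 mm above the bench) clamped in a slot, centre at y = -74 to -50 mm, and a grey block with a fixed steel V at y = +75 mm. Origin: plate's underside, centre. A tube lies along y through both Vs, so the rest's y axis must end along this y (either way round).
- slot_end (a point): Point over the fixture's slot at its outer end, at the height of the socket block's top; axes as the fixture's. The socket's centre is NOT here but 6 to 30 mm from it along +y (x = 0; fixed but unknown): find it by feel or sight. Square hole 25.5 mm wide (0.75 mm clear each side), 43 mm deep. Home: collar on the block, foot 40 mm below this point's height. Over 35 N on the fixture is ramming.
- fixed_v (a point): Bottom of the fixed V's channel, 86 mm above the bench, 155 mm from slot_end along the fixture's +y; axes as the fixture's. The fixed V head has the same shape as the rest's: 40 mm (x) by 20 mm (y), its top 103 mm above the bench.
- ball (a joint): How far the sprung ball in the socket's +x wall is pushed back (m). 0: out, 4 mm proud; about 0.002 to 0.003 while the shank passes; under 0.001 once in the groove. Ball 16 mm across, centre 21 mm below the mouth; spring 5 N out, 11 N at 3.3 mm. The foot meets it 16 mm down; it drops into the groove over the last 6 mm. Pushing past takes 5 to 12 N.
- rack: The wooden rack, fixed to the bench: block 220 mm (x) by 70 mm (y), 44 mm tall, with three square pockets 27 x 27 mm in a row at x = -70, 0 and +70 mm. Origin: centre of its underside.
- flat_rest: A bystander in the rack: same shank and collar, flat-topped plate head 40 x 20 mm, 76 mm tall. Origin under its foot.
- pin_rest: A bystander in the rack: same shank and collar, a round pin of 18 mm diameter on top, 86 mm tall. Origin under its foot.
- nut: A square steel nut, 20 mm wide, 10 mm tall, lying on the fixture's plate between the two blocks. Origin under its centre.
- hammer: A hammer lying on the bench beyond the fixture. Origin under its middle.
- brush: A brush lying on the bench at the left. Origin under its middle.
- wrench: A wrench lying on the bench beyond the rack. Origin under its middle.
- tube: An offcut of 30 mm square tube, 160 mm long, lying near the robot's base. Origin under its middle.
- can: An upright can, 66 mm across, 170 mm tall, at the right. Origin under its centre.
Not all that is in view belongs to the job. What is shaped like the v_rest but pink is not meant.

How it is judged:
By the outcome, as a careful person would: the job done as asked, in the order asked, and still so for the second after the job is handed in, with the robot touching nothing.
It also fails if it takes over 64 s, if anything falls off the work surface, if the arm or the gripper's body presses on something with over 40 N, if the wrist force passes 120 N, or if a joint passes its speed limit or range.

## Working session

There is one attempt and no reset: what is moved stays moved. The work goes in short steps, Python scripts to look and compute and a tool call to move; the robot and the scene stay as the last step left them, time stands still between calls to the robot, and variables do not carry over. Pictures are saved under pics/ and viewed, at most 10 in all, crops included, and the job is handed in when it is done.

Besides the shell and the picture viewer there is one more tool, called after "Emit:" as a command line: name --pt "numbers of a row" for each row, then --argument value for the rest. arm_command: Moves the arm, as the interface text tells. Its arguments: {"type":"object","properties":{"steps":{"type":"array","items":{"type":"array","items":{"type":"number","minimum":-1,"maximum":1}}}},"required":["steps"]}

```bash
mkdir -p pics; ls; cat > h.py <<'E'
import numpy as np, cv2
from scipy.spatial.transform import Rotation as R
from cell import telemetry, imaging, workorder
def grab(n):
    s=telemetry.read_state(); i,d=imaging.camera(n); c=imaging.camera_info(n)
    np.savez('last_'+n+'.npz',i=i,d=d,tp=s['tool_pos'],tr=s['ee_rot']); return i,d,c,s
def world(n,u,v,z,c,s=None):
    "3D world of pixel arrays with depth z"
    p=np.stack([(u-c['cx'])/c['fx']*z,(v-c['cy'])/c['fy']*z,z],-1).astype(float)
    if n=='wrist':
        M=np.array(c['mount']); p=p@M[:3,:3].T+M[:3,3]
        return p@R.from_euler('xyz',s['ee_rot']).as_matrix().T+np.array(s['tool_pos'])
    return (p-np.ravel(c['tvec']))@cv2.Rodrigues(np.array(c['rvec'],float))[0]
def cloud(n,d,c,s=None):
    v,u=np.mgrid[:480,:640]; return world(n,u,v,d,c,s)
E
python3 - <<'E'
from h import *
i,d,c,s=grab('top'); j,e,c2,s=grab('scene')
cv2.imwrite('pics/top.png',i[...,::-1]); cv2.imwrite('pics/scene.png',j[...,::-1]); print(s); print(imaging.camera_info('wrist'))
E
```

```text
pics
{'t': 0.05, 'joint_pos': array([-1.27083460e+00,  4.87413526e-02,  9.76263958e-02,  1.62200827e+00,
       -2.79982537e-05,  1.44299736e+00]), 'qvel': array([-3.51581451e-04,  1.30296061e-03,  3.75538012e-03,  5.01772489e-05,
        8.78225537e-04,  1.53805558e-03]), 'joint_efforts': array([ 2.00410344e-03, -3.40142441e+01,  3.21231580e+01,  1.65260379e-02,
       -2.03853315e-04, -2.16607468e-06]), 'tool_pos': array([ 217.5695893 , -477.06268879,  202.73644721]), 'ee_rot': array([-3.13928117e+00, -2.68795956e-04,  4.27760421e-01]), 'contact_force': array([ 0.23150798, -0.15098569,  0.24996523]), 'ft_torque': array([ 0.01179063, -0.0213188 , -0.00911179]), 'gripper_force': 0.0, 'grip_width': 85.3254743979204}
{'fx': 415.39979092417656, 'fy': 415.39979092417656, 'cx': 321.3043096330388, 'cy': 243.5527517218753, 'mount': array([[ 1.56354222e-04, -9.47751868e-01, -3.19008420e-01,
         8.04922853e+01],
       [ 9.99999792e-01, -5.11830146e-05,  6.42186771e-04,
         5.84799146e-01],
       [-6.24961525e-04, -3.19008454e-01,  9.47751663e-01,
        -1.70098165e+02],
       [ 0.00000000e+00,  0.00000000e+00,  0.00000000e+00,
         1.00000000e+00]])}
```

View pics/top.png

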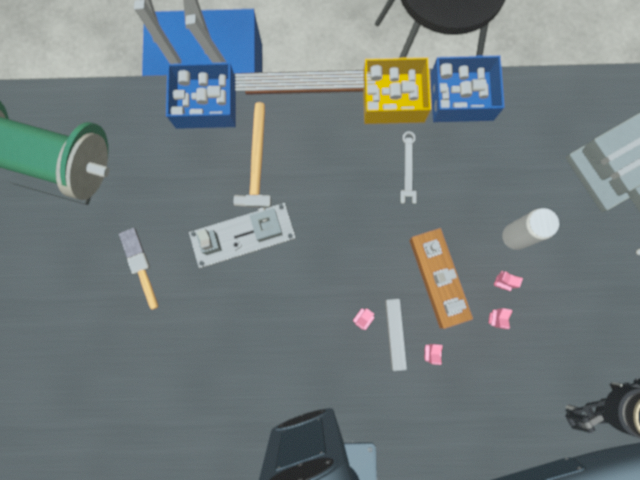

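View pics/scene.png

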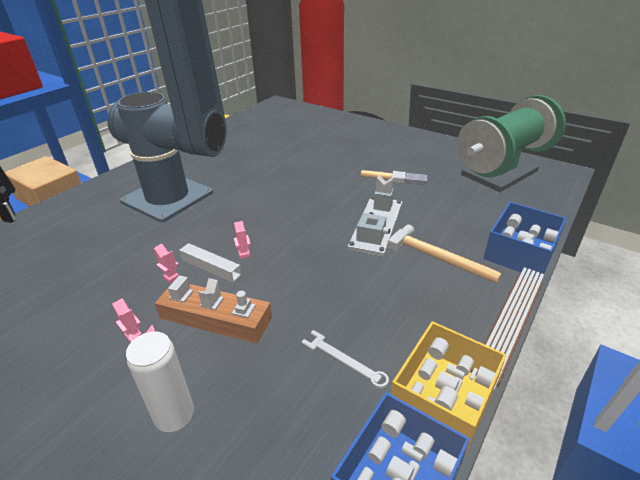

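```bash
python3 - <<'E'
from h import *
c=imaging.camera_info('top'); L=np.load('last_top.npz'); P=cloud('top',L['d'],c)
for n,(u,v) in dict(pin=(432,248),mid=(444,277),near=(455,307),sock=(266,224),fv=(207,240),rackA=(415,238),rackB=(468,318),nut=(240,235)).items(): print(n,P[v,u].round())
j=np.load('last_scene.npz')['i']
a=cv2.resize(L['i'][220:335,395:530],(540,460),interpolation=cv2.INTER_CUBIC); b=cv2.resize(j[255:345,150:280],(520,360),interpolation=cv2.INTER_CUBIC)
o=np.zeros((600,800,3),np.uint8); a=cv2.resize(a,(400,341)); b=cv2.resize(b,(400,277)); o[:341,:400]=a; o[:277,400:]=b
f=cv2.resize(L['i'][195:275,180:305],(400,256),interpolation=cv2.INTER_CUBIC); o[341:597,:400]=f
g=cv2.resize(j[165:260,335:425],(284,300),interpolation=cv2.INTER_CUBIC);o[290:590,400:684]=g
cv2.imwrite('pics/crop.png',o[...,::-1])
E
```

```text
pin [ 528. -232.   82.]
mid [ 463. -256.   75.]
near [ 396. -275.   83.]
sock [605. 148.  15.]
fv [557. 272.  89.]
rackA [ 558. -201.   45.]
rackB [ 372. -312.   45.]
nut [580. 210.  14.]
```

View pics/crop.png

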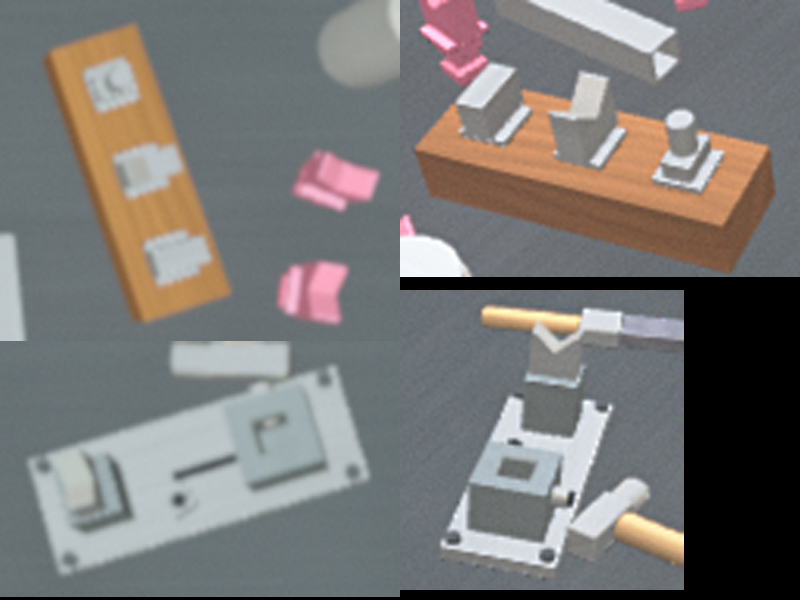

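In the crop, what could be taken for the V-rest (top-view pixels):
- Middle of rack (444,277): steel V.
- Flat rest (455,307).
- Pin rest (432,248).
- Fixed V on the fixture (207,240).
- Pink Vs (508,281), (500,318), (433,354) and (364,318).

I choose the bare-steel V in the middle of the rack; the crop shows its V top. The socket block is at (266,224), with its hole visible. I'll turn the gripper half round first, to keep joint 6 away from its limit at the fixture.

Emit:
arm_command --pt "0 0 0 0 0 0 -0.142" --pt "0 0 0 0 0 0 -0.142" --pt "0 0 0 0 0 0 -0.142" --pt "0 0 0 0 0 0 -0.142" --pt "0 0 0 0 0 0 -0.142" --pt "0 0 0 0 0 0 -0.142" --pt "0 0 0 0 0 0 -0.142" --pt "0 0 0 0 0 0 -0.142" --pt "0 0 0 0 0 0 -0.142" --pt "0 0 0 0 0 0 -0.142"

```text
t: 1.1
tool_pos: [217.7, -477.3, 203.2]
ee_rot: [3.141, -0.001, 1.921]
contact_force: [0.3, 0.1, 0.0]
grip_width: 85.4
gripper_force: 0.0
```

Emit:
arm_command --pt "0 0 0 0 0 0 -0.142" --pt "0 0 0 0 0 0 -0.142" --pt "0 0 0 0 0 0 -0.142" --pt "0 0 0 0 0 0 -0.142" --pt "0 0 0 0 0 0 -0.142" --pt "0 0 0 0 0 0 -0.142" --pt "0 0 0 0 0 0 -0.142" --pt "0 0 0 0 0 0 -0.142" --pt "0 0 0 0 0 0 -0.142" --pt "0 0 0 0 0 0 -0.142" --pt "0 0 0 0 0 0 0"

```text
t: 2.2
tool_pos: [217.7, -477.3, 203.2]
ee_rot: [3.14, -0.0, -2.882]
contact_force: [-0.7, -0.2, 0.0]
grip_width: 85.5
gripper_force: 0.0
```

```bash
cat >> h.py <<'E'
def rel(target,yaw=None):
    "shift in tool units (of 800 mm) from the measured pose, and rz (of 60 deg)"
    s=telemetry.read_state(); M=R.from_euler('xyz',s['ee_rot'])
    d=M.inv().apply(np.array(target)-s['tool_pos'])
    r=None if yaw is None else (M.inv()*R.from_euler('xyz',[np.pi,0,yaw])).as_rotvec(degrees=True)/60
    print('t',s['t'],'pos',s['tool_pos'].round(1),'rot',s['ee_rot'].round(4),'F',s['contact_force'].round(1),'T',s['ft_torque'].round(2),'w',round(s['grip_width'],1)); print('shift mm',d.round(1),'units',(d/800).round(4),'turn',r)
E
python3 -c "
from h import *
rel([463,-256,200],np.radians(198)); print(telemetry.read_state()['joint_pos'])"
```

```text
t 2.2 pos [ 217.7 -477.3  203.2] rot [ 3.1403 -0.     -2.8816] F [-0.7 -0.2  0. ] T [ 0.01 -0.01 -0.05] w 85.5
shift mm [-294.   150.8    3.4] units [-0.3675  0.1885  0.0043] turn [ 1.27441999e-03 -1.95907309e-06 -5.17374504e-02]
[-1.27083144e+00  4.84198268e-02  9.83101539e-02  1.62202098e+00
  1.51559580e-05 -1.53081138e+00]
```

Emit:
arm_command --pt "0 -0.0459 0.0236 0 0 0 0" --pt "0 -0.0459 0.0236 0 0 0 0" --pt "0 -0.0459 0.0236 0 0 0 0" --pt "0 -0.0459 0.0236 0 0 0 0" --pt "0 -0.0459 0.0236 0 0 0 0" --pt "0 -0.0459 0.0236 0 0 0 0" --pt "0 -0.0459 0.0236 0 0 0 0" --pt "0 -0.0459 0.0236 0 0 0 0" --pt "0 0 0 0 0 0 -0.052" --pt "0 0 0 0 0 0 0" --pt "0 0 0 0 0 0 0"

```text
t: 3.3
tool_pos: [462.5, -256.2, 203.6]
ee_rot: [3.141, -0.001, -2.83]
contact_force: [0.3, -0.2, -0.2]
grip_width: 85.4
gripper_force: 0.0
```

```bash
python3 - <<'E'
from h import *
i,d,c,s=grab('wrist'); cv2.imwrite('pics/w1.png',i[...,::-1]); P=cloud('wrist',d,c,s)
print(s['tool_pos'],s['ee_rot'])
def rect(m):
    q=P[m][:,:2].astype(np.float32); r=cv2.minAreaRect(q); print(len(q),r)
z=P[...,2]; xy=np.hypot(P[...,0]-463,P[...,1]+256)
rect((abs(z-44)<3)&(xy<130)&(d>0))
for lo,hi in((47,53),(60,95),(82,95)):
    m=((z>lo)&(z<hi)&(xy<32)&(d>0)); rect(m); print(P[m].mean(0),P[m].max(0))
E
```

```text
[ 462.52592949 -256.17746594  203.61684262] [ 3.14123261e+00 -6.08984676e-04 -2.82981176e+00]
16191 ((476.2215881347656, -300.0326843261719), (220.69793701171875, 155.17593383789062), 16.570018768310547)
444 ((450.7643127441406, -262.63958740234375), (7.874803066253662, 37.99673843383789), 15.873627662658691)
[ 450.9470126  -263.11334553   50.02354533] [ 459.38579325 -243.41552194   52.84401729]
1866 ((463.689697265625, -259.31817626953125), (20.923076629638672, 39.98341751098633), 16.8519287109375)
[ 461.79238691 -259.98600374   80.54656734] [ 478.61199951 -237.55977517   92.07431345]
863 ((463.8369140625, -259.305908203125), (20.768898010253906, 39.85712432861328), 16.606647491455078)
[ 463.1752706  -259.61927206   86.7408238 ] [ 478.61199951 -237.55977517   92.07431345]
```

View pics/w1.png

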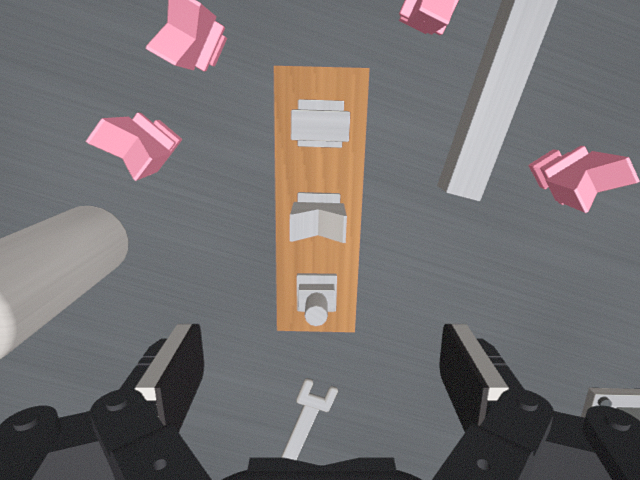

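The picture shows the rack with the flat rest at (320,125), the V-rest at (318,220) and the pin rest at (316,300). The V-rest's 40 mm width lies across the rack and its channel runs along the rack. That disagrees with the text, so I go by what I see. I'll turn about 91° to close along the rack's length, half closed to clear the neighbours.

Emit:
arm_command --pt "0.5 0 0 0 0 0 0.1384" --pt "0.5 0 0 0 0 0 0.1384" --pt "0.5 0 0 0 0 0 0.1384" --pt "0.5 0 0 0 0 0 0.1384" --pt "0.5 0 0 0 0 0 0.1384" --pt "0.5 0 0 0 0 0 0.1384" --pt "0.5 0 0 0 0 0 0.1384" --pt "0.5 0 0 0 0 0 0.1384" --pt "0.5 0 0 0 0 0 0.1384" --pt "0.5 0 0 0 0 0 0.1384" --pt "0.5 0 0 0 0 0 0.1384" --pt "0.5 0 0 0 0 0 0"

```text
t: 4.55
tool_pos: [462.1, -257.1, 204.0]
ee_rot: [-3.142, 0.0, 1.859]
contact_force: [0.3, 0.1, -0.1]
grip_width: 42.3
gripper_force: 0.0
```

```bash
python3 - <<'E'
from h import *
i,d,c,s=grab('wrist'); cv2.imwrite('pics/w2.png',i[...,::-1]); P=cloud('wrist',d,c,s)
z=P[...,2]; xy=np.hypot(P[...,0]-463.5,P[...,1]+259)
m=((z>60)&(z<95)&(xy<32)&(d>0)); r=cv2.minAreaRect(P[m][:,:2].astype(np.float32)); print(r,P[m].max(0))
rel([463.8,-259.3,120],np.radians(106.6))
T=np.load('last_top.npz')['d']; Q=cloud('top',T,imaging.camera_info('top')); m=(Q[...,2]>150)&(Q[...,2]<180)&(np.hypot(Q[...,0]-530,Q[...,1]+440)<120)&(T>0); print(Q[m].min(0),Q[m].max(0))
E
```

```text
((464.2437438964844, -259.1723327636719), (19.910858154296875, 40.46331024169922), 16.85011100769043) [ 478.7894086  -237.28723408   91.69227056]
t 4.6 pos [ 462.2 -257.   203.9] rot [-3.1415  0.      1.8619] F [ 0.3 -0.8  0.5] T [-0.04  0.03  0.01] w 42.7
shift mm [-2.7  0.9 83.9] units [-0.0034  0.0011  0.1049] turn [-7.07609015e-05  3.14254086e-05  1.34309445e-03]
[ 531.80760772 -478.13559231  150.02697187] [ 595.91092779 -413.99335311  177.16696442]
```

View pics/w2.png

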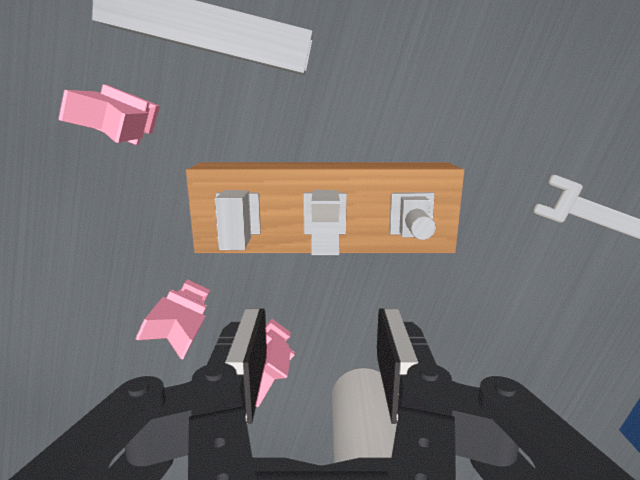

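The V-rest's head is at (325,220), midway between the flat rest and the pin rest, and the jaws straddle its line. Both measurements agree to within 1 mm, so I descend and grip.

Emit:
arm_command --pt "0.5 -0.0034 0.001 0.035 0 0 0" --pt "0.5 0 0 0.035 0 0 0" --pt "0.5 0 0 0.035 0 0 0" --pt "0.5 0 0 0.025 0 0 0" --pt "0.5 0 0 0.0225 0 0 0" --pt "0.5 0 0 0.02 0 0 0" --pt "0.5 0 0 0 0 0 0"

```text
t: 5.3
tool_pos: [462.0, -257.5, 62.9]
ee_rot: [-3.138, -0.005, 1.863]
contact_force: [0.0, 0.3, -0.7]
grip_width: 42.9
gripper_force: 0.0
```

Emit:
arm_command --pt "1 0 0 0 0 0 0" --pt "1 0 0 0 0 0 0" --pt "1 0 0 0 0 0 0" --pt "1 0 0 0 0 0 0" --pt "1 0 0 0 0 0 0"

```text
t: 5.8
tool_pos: [464.7, -258.8, 66.6]
ee_rot: [3.141, 0.001, 1.862]
contact_force: [0.3, 0.6, 0.7]
grip_width: -0.2
gripper_force: 0.0
```

```bash
python3 - <<'E'
from h import *
s=telemetry.read_state(); print(s)
i,d,c,s=grab('wrist'); j,e,c2,_=grab('scene')
o=np.zeros((480,800,3),np.uint8); o[:300,:400]=cv2.resize(i,(400,300)); o[:400,400:]=cv2.resize(j[230:350,140:260],(400,400),interpolation=cv2.INTER_CUBIC)
cv2.imwrite('pics/w3.png',o[...,::-1])
E
```

```text
{'t': 5.8, 'joint_pos': array([-6.34205694e-01,  7.87182462e-02, -1.41864554e-01,  1.34903345e+00,
       -4.06018889e-06,  6.45186536e-01]), 'qvel': array([-0.00068587,  0.0029328 , -0.00526069, -0.00042438,  0.00022331,
        0.00075519]), 'joint_efforts': array([-1.72989280e-02, -3.47516692e+01,  3.17331827e+01, -1.06998914e-02,
       -1.04446382e-03, -1.07269840e-03]), 'tool_pos': array([ 464.7323861 , -258.79813239,   66.59779786]), 'ee_rot': array([3.14088626e+00, 9.45308590e-04, 1.86220009e+00]), 'contact_force': array([0.25752193, 0.57720617, 0.74283733]), 'ft_torque': array([ 0.01048959, -0.003894  ,  0.01533133]), 'gripper_force': 0.0, 'grip_width': -0.18135067441317732}
```

View pics/w3.png

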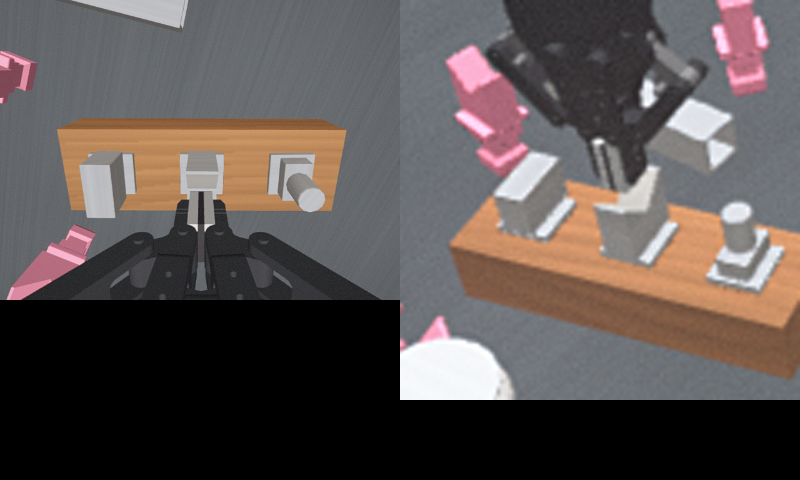

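```bash
python3 - <<'E'
from h import *
L=np.load('last_scene.npz'); c=imaging.camera_info('scene'); P=cloud('scene',L['d'],c)
for u,v in((207,284),(206,280),(203,275),(214,283),(215,290),(210,300),(205,295)): print(u,v,L['i'][v,u],P[v,u].round(1))
W=np.load('last_wrist.npz'); cw=imaging.camera_info('wrist'); s=dict(tool_pos=W['tp'],ee_rot=W['tr']); Q=cloud('wrist',W['d'],cw,s)
M=np.array(cw['mount'])
for p in((0,0,11),(0,0,-8),(-10,0,11)):
    q=np.linalg.inv(M)@[*p,1]; print(p,q[:2]/q[2]*cw['fx']+[cw['cx'],cw['cy']])
for v in range(270,440,10): print(v,W['i'][v,311],Q[v,311].round(1),Q[v,323].round(1),Q[v,335].round(1))
E
```

```text
207 284 [106 105 105] [ 473.2 -264.7  101.4]
206 280 [107 105 105] [ 473.9 -265.3  112.5]
203 275 [143 141 142] [ 473.6 -268.9  127.6]
214 283 [220 219 212] [ 465.5 -243.2   83.4]
215 290 [139 135 136] [ 473.3 -250.1   74.3]
210 300 [132 128 126] [ 479.8 -271.    68. ]
205 295 [128 125 124] [ 476.1 -276.7   84. ]
(0, 0, 11) [324.30621362 283.77565855]
(0, 0, -8) [324.58524041 301.83986187]
(-10, 0, 11) [324.25522828 302.74989645]
270 [146 142 140] [ 453.8 -241.5   86.5] [ 458.3 -240.    86.7] [ 462.9 -238.9   86.2]
280 [175 170 166] [ 454.7 -244.2   89.6] [ 459.3 -243.3   88.5] [ 463.5 -241.3   90.3]
290 [173 168 165] [ 456.8 -251.8   81.7] [ 461.4 -250.1   82.4] [ 466.  -248.6   82.6]
300 [166 161 157] [ 458.9 -259.7   74.4] [ 463.9 -258.6   73.7] [ 468.8 -256.7   74.4]
310 [151 147 145] [ 456.9 -250.8  100.9] [ 461.  -249.3  101.4] [ 465.3 -248.3  100.9]
320 [149 147 143] [ 457.1 -250.7  108.4] [ 460.9 -249.   109.2] [ 465.  -248.2  108.5]
330 [150 147 144] [ 457.2 -250.5  115.4] [ 461.  -249.4  115.2] [ 464.7 -247.9  115.9]
340 [149 148 147] [ 457.3 -250.4  121.6] [ 461.  -249.3  121.5] [ 464.7 -248.6  120.9]
350 [149 147 142] [ 457.4 -250.4  127.2] [ 460.9 -249.2  127.4] [ 464.1 -247.4  128.6]
360 [231 227 224] [ 457.7 -250.9  131.5] [ 460.9 -249.4  132.2] [ 464.5 -249.   131.3]
370 [45 46 48] [ 457.4 -249.2  138.8] [ 462.1 -253.3  131.5] [ 463.8 -247.5  138.5]
380 [49 47 50] [ 457.4 -248.9  143.6] [ 463.3 -257.1  130.9] [ 463.6 -247.3  143.2]
390 [32 30 32] [ 457.8 -250.   146.1] [ 464.3 -260.5  131. ] [ 463.8 -248.4  145.9]
400 [34 36 37] [ 458.4 -252.   147.5] [ 465.4 -264.   130.9] [ 463.4 -247.5  151. ]
410 [55 56 63] [ 460.2 -258.5  143.3] [ 466.3 -267.3  131.3] [ 463.7 -248.5  153.3]
420 [55 62 62] [ 461.4 -262.7  142.2] [ 5.016e+02 -3.824e+02  4.000e-01] [ 464.4 -251.   153.7]
430 [57 58 62] [ 462.5 -266.4  141.8] [ 5.043e+02 -3.913e+02 -2.000e-01] [ 468.4 -262.8  143.6]
```

The gripper closed on nothing. The shut fingertips measure z≈98 by both the scene and the wrist depth, while the reported TCP implies 56. So the tips stand about 42 mm farther back than stated, though they are centred laterally. I'll open, go about 42 mm lower and grip there, watching the force.

Emit:
arm_command --pt "0.5 0 0 0 0 0 0" --pt "0.5 0 0 0 0 0 0" --pt "0.5 0 0 0 0 0 0" --pt "0.5 0 0 0 0 0 0" --pt "0.5 0 0 0.0125 0 0 0" --pt "0.5 0 0 0.0125 0 0 0" --pt "0.5 0 0 0.0125 0 0 0" --pt "0.5 0 0 0.01 0 0 0" --pt "0.5 0 0 0 0 0 0" --pt "0.5 0 0 0 0 0 0"

```text
t: 6.9
tool_pos: [464.0, -258.3, 27.4]
ee_rot: [-3.141, -0.001, 1.862]
contact_force: [-0.6, 0.1, -0.1]
grip_width: 42.8
gripper_force: 0.0
```

```bash
python3 - <<'E'
from h import *
i,d,c,s=grab('wrist'); P=cloud('wrist',d,c,s); print(s['tool_pos'],s['contact_force'],s['grip_width'])
q=(P-[464.1,-259.5,0]); t=np.radians(106.6); a=q[...,0]*np.cos(t)+q[...,1]*np.sin(t); b=-q[...,0]*np.sin(t)+q[...,1]*np.cos(t)
# fingers: |b| 18..45, a within 13
m=(d>0)&(abs(b)>18)&(abs(b)<45)&(abs(a)<14)&(P[...,2]>53)
for sg in(1,-1):
    k=m&(np.sign(b)==sg); print(k.sum(),'z',np.percentile(P[k][:,2],[0,1,5,50]).round(1),'a',a[k].max().round(1),'b',np.percentile(abs(b[k]),[1,99]).round(1))
E
```

```text
[ 463.99998388 -258.27103607   27.37569899] [-0.63675729  0.05469062 -0.05365401] 42.7589084539683
9223 z [ 56.4  60.8  67.4 105.2] a 14.0 b [22.2 44.8]
10519 z [ 56.3  61.3  68.2 107.7] a 14.0 b [20.1 44.9]
```

Emit:
arm_command --pt "1 0 0 0 0 0 0" --pt "1 0 0 0 0 0 0" --pt "1 0 0 0 0 0 0" --pt "1 0 0 0 0 0 0" --pt "1 0 0 0 0 0 0"

```text
t: 7.45
tool_pos: [465.1, -258.9, 28.8]
ee_rot: [3.14, 0.001, 1.862]
contact_force: [-0.2, 0.5, 4.1]
grip_width: 18.7
gripper_force: 60.1
```

Emit:
arm_command --pt "1 0 0 -0.005 0 0 0" --pt "1 0 0 -0.01 0 0 0" --pt "1 0 0 -0.01 0 0 0" --pt "1 0 0 -0.015 0 0 0" --pt "1 0 0 -0.02 0 0 0" --pt "1 0 0 -0.035 0 0 0" --pt "1 0 0 -0.035 0 0 0" --pt "1 0 0 -0.0325 0 0 0" --pt "1 0 0 0 0 0 0" --pt "1 0 0 0 0 0 0"

```text
t: 8.45
tool_pos: [464.6, -258.8, 158.5]
ee_rot: [3.141, 0.001, 1.862]
contact_force: [-0.5, 0.2, -3.8]
grip_width: 19.0
gripper_force: 59.5
```

```bash
python3 - <<'E'
from h import *
i,d,c,s=grab('wrist'); P=cloud('wrist',d,c,s); print(s['tool_pos'],s['ee_rot'],s['contact_force'],s['grip_width'])
# fixture from the top view (before arm covered it)
ct=imaging.camera_info('top'); i,d,_,s=grab('top'); P=cloud('top',d,ct); z=P[...,2]
def rect(lo,hi,cx,cy,r):
    m=(d>0)&(z>lo)&(z<hi)&(np.hypot(P[...,0]-cx,P[...,1]-cy)<r); print(m.sum(),cv2.minAreaRect(P[m][:,:2].astype(np.float32)),np.median(z[m]))
rect(6,20,581,210,140); rect(50,64,605,148,50); rect(80,110,557,272,40)
E
```

```text
[ 464.57429051 -258.83249105  158.53487458] [3.14093509e+00 1.23472600e-03 1.86198448e+00] [-0.53954122  0.17257789 -3.77368078] 19.02139433148521
2634 ((591.0514526367188, 208.99462890625), (251.8773651123047, 261.7248229980469), 2.113199472427368) 12.083935375289636
561 ((598.5086669921875, 145.37567138671875), (61.4420051574707, 60.35930252075195), 16.8918514251709) 56.60517455748615
195 ((560.214599609375, 278.4635925292969), (40.888614654541016, 20.95429801940918), 16.673765182495117) 94.84455758183098
```

Emit:
arm_command --pt "1 0 0 0 0 0 -0.136" --pt "1 0 0 0 0 0 -0.136" --pt "1 0 0 0 0 0 -0.136" --pt "1 0 0 0 0 0 -0.136" --pt "1 0 0 0 0 0 -0.136" --pt "1 0 0 0 0 0 -0.136" --pt "1 0 0 0 0 0 -0.136" --pt "1 0 0 0 0 0 -0.136" --pt "1 0 0 0 0 0 -0.136" --pt "1 0 0 0 0 0 -0.136" --pt "1 0 0 0 0 0 -0.136" --pt "1 0 0 0 0 0 0"

```text
t: 9.75
tool_pos: [463.1, -257.7, 155.5]
ee_rot: [3.138, -0.003, -2.855]
contact_force: [0.5, -0.1, -4.4]
grip_width: 19.1
gripper_force: 59.4
```

```bash
python3 -c "
from h import *
rel([624,59,158.5],np.radians(196.7))"
```

```text
t 9.75 pos [ 463.1 -257.7  155.5] rot [ 3.1381e+00 -2.7000e-03 -2.8548e+00] F [ 0.5 -0.1 -4.4] T [ 0.05  0.01 -0.02] w 19.1
shift mm [-243.9  258.2   -2.8] units [-0.3049  0.3228 -0.0034] turn [ 0.00330624 -0.00259242 -0.00446597]
```

Emit:
arm_command --pt "1 -0.0339 0.0359 0 0 0 0" --pt "1 -0.0339 0.0359 0 0 0 0" --pt "1 -0.0339 0.0359 0 0 0 0" --pt "1 -0.0339 0.0359 0 0 0 0" --pt "1 -0.0339 0.0359 0 0 0 0" --pt "1 -0.0339 0.0359 0 0 0 0" --pt "1 -0.0339 0.0359 0 0 0 0" --pt "1 -0.0339 0.0359 0 0 0 0" --pt "1 -0.0339 0.0359 0 0 0 -0.004" --pt "1 0 0 0 0 0 0" --pt "1 0 0 0 0 0 0" --pt "1 0 0 0 0 0 0"

```text
t: 10.95
tool_pos: [624.4, 57.8, 156.8]
ee_rot: [3.141, -0.002, -2.852]
contact_force: [1.5, 0.1, -2.8]
grip_width: 19.0
gripper_force: 59.6
```

```bash
python3 - <<'E'
from h import *
i,d,c,s=grab('wrist'); cv2.imwrite('pics/w4.png',i[...,::-1]); P=cloud('wrist',d,c,s); z=P[...,2]
print(s['tool_pos'],s['ee_rot'],s['contact_force'])
def rect(lo,hi,cx,cy,r):
    m=(d>0)&(z>lo)&(z<hi)&(np.hypot(P[...,0]-cx,P[...,1]-cy)<r); print(m.sum(),cv2.minAreaRect(P[m][:,:2].astype(np.float32)),np.median(z[m]))
    return m
m=rect(52,62,598.5,145.4,45); rect(78,110,560,278,35)
# hole: unobserved-top area inside block
q=P[...,:2]-[598.5,145.4]; t=np.radians(16.8); 
k=(d>0)&(z<48)&(np.hypot(q[...,0],q[...,1])<24); print('hole pts',k.sum(),P[k].mean(0) if k.any() else '')
E
```

```text
[624.38915168  57.82616719 156.81916335] [ 3.14147961e+00 -2.38421111e-03 -2.85228170e+00] [ 1.46562437  0.14497171 -2.79279267]
6554 ((596.5861206054688, 144.96145629882812), (60.768089294433594, 61.52016067504883), 16.311738967895508) 56.88257584818442
0 ((0.0, 0.0), (0.0, 0.0), 0.0) nan
hole pts 1080 [600.61873685 153.60929074  28.20744526]
  return _methods._mean(a, axis=axis, dtype=dtype,
  ret = ret.dtype.type(ret / rcount)
```

View pics/w4.png

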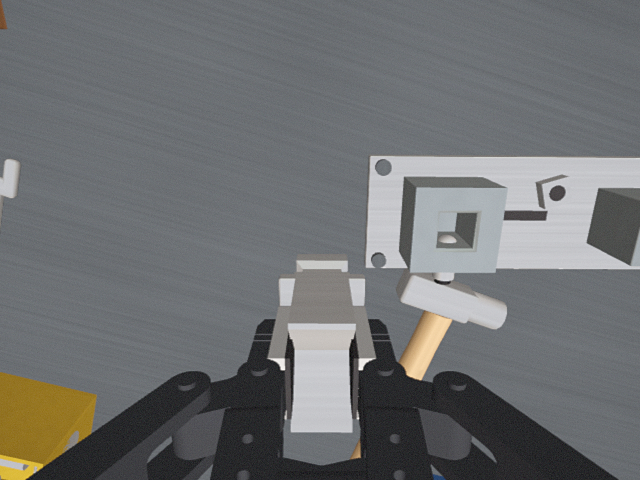

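The wrist view shows the socket's hole clearly at about (459,231), with the ball at its lower wall (447,240), the nut at (553,190) and the held rest at (322,300). Next I measure the hole and the held rest in the same camera's frame.

```bash
cat > m.py <<'E'
from h import *
W=np.load('last_wrist.npz'); c=imaging.camera_info('wrist'); s=dict(tool_pos=W['tp'],ee_rot=W['tr']); d=W['d']; P=cloud('wrist',d,c,s); z=P[...,2]
M=R.from_euler('xyz',W['tr']); T=M.inv().apply((P-W['tp']).reshape(-1,3)).reshape(P.shape)
import sys
b=np.array([596.6,145.])
m=((d>0)&(abs(z-57)<3.5)&(np.abs(P[...,:2]-b).max(-1)<48)).astype(np.uint8)
m=cv2.morphologyEx(m,cv2.MORPH_CLOSE,np.ones((3,3)))
cs,h=cv2.findContours(m,cv2.RETR_CCOMP,cv2.CHAIN_APPROX_NONE)
for k,(q,hh) in enumerate(zip(cs,h[0])):
    if len(q)<60: continue
    q=q[:,0].astype(float); w1=world('wrist',q[:,0],q[:,1],np.full(len(q),100.),c,s); w2=world('wrist',q[:,0],q[:,1],np.full(len(q),400.),c,s)
    X=w1+(w2-w1)*((57-w1[:,2])/(w2[:,2]-w1[:,2]))[:,None]
    r=cv2.minAreaRect(X[:,:2].astype(np.float32)); print('inner' if hh[3]>=0 else 'outer',r,'tool',M.inv().apply([*r[0],57]-W['tp']).round(2))
E
python3 - <<'E'
from m import *
k=(d>0)&(abs(T[...,1])<25)&(abs(T[...,0])<30)&(T[...,2]>-60)&(T[...,2]<40)
for lo in range(-60,36,4):
    g=k&(T[...,2]>=lo)&(T[...,2]<lo+4)
    if g.sum()>15: a=T[g]; print(lo,g.sum(),'x',np.percentile(a[:,0],[2,50,98]).round(1),'y',np.percentile(a[:,1],[1,99]).round(1), W['i'][g].mean(0).round())
E
```

```text
outer ((596.31103515625, 143.97348022460938), (60.82568359375, 61.03029251098633), 16.277257919311523) tool [ 2.1  90.57 99.83]
inner ((595.9684448242188, 143.5523223876953), (26.14006996154785, 26.266319274902344), 16.10608673095703) tool [ 2.54 90.26 99.84]
-60 2533 x [-15.2   8.3  22.3] y [-22.5  21.1] [155. 154. 154.]
-56 2338 x [-11.2   8.1  22.3] y [-22.7  21.1] [155. 154. 155.]
-52 2079 x [-6.8  6.3 22.3] y [-22.6  20.9] [162. 161. 162.]
-48 1824 x [-2.6  2.9 22.3] y [-23.   21.3] [161. 160. 161.]
-44 693 x [ 1.4 12.5 22.5] y [-23.1  21.8] [111. 109. 107.]
-40 583 x [ 8.  12.6 22.4] y [-23.3  21.4] [105. 103. 102.]
-36 456 x [ 8.1 21.7 22.4] y [-21.8  20.2] [119. 116. 114.]
-32 277 x [12.1 22.  22.5] y [-14.8  14.3] [132. 128. 125.]
-28 219 x [21.6 22.  22.5] y [-10.4   9.2] [131. 128. 125.]
-24 888 x [ 7.6 15.  22.3] y [-17.5  16. ] [186. 186. 188.]
-20 150 x [ 7.8 18.9 19.4] y [-17.6  16.2] [139. 136. 134.]
4 94 x [10.7 11.2 11.8] y [-9.4  8.1] [138. 135. 131.]
8 474 x [ 9.6 12.4 14.4] y [-12.3  11.1] [191. 191. 189.]
12 172 x [ 9.9 14.  14.5] y [-12.4  11.2] [139. 137. 134.]
16 145 x [13.7 14.1 14.6] y [-12.6  11. ] [125. 122. 119.]
20 24 x [13.5 14.  14.2] y [-11.6  10.1] [123. 120. 117.]
```

Emit:
arm_command --pt "1 0.0005 0.028 0 0 0 0" --pt "1 0 0.038 0 0 0 0" --pt "1 0 0.0297 0 0 0 0" --pt "1 0 0.018 0 0 0 0" --pt "1 0 0 0.02 0 0 0" --pt "1 0 0 0.03 0 0 0" --pt "1 0 0 0.0175 0 0 0" --pt "1 0 0 0.01 0 0 0" --pt "1 0 0 0 0 0 0" --pt "1 0 0 0 0 0 0" --pt "1 0 0 0 0 0 0"

```text
t: 12.1
tool_pos: [599.8, 145.4, 97.4]
ee_rot: [-3.141, 0.003, -2.851]
contact_force: [0.0, 0.8, -2.6]
grip_width: 19.2
gripper_force: 59.7
```

```bash
python3 - <<'E'
from h import *
i,d,c,s=grab('wrist'); i,d,c,s=grab('wrist'); print(s['tool_pos'],s['ee_rot'],s['contact_force'])
M=R.from_euler('xyz',s['ee_rot'])
print('mouth in tool', M.inv().apply(np.array([595.97,143.55,57])-s['tool_pos']))
from m import *
for lo,hi in((-26,-19),(5,26)):
    g=(d>0)&(abs(T[...,1])<25)&(abs(T[...,0])<30)&(T[...,2]>=lo)&(T[...,2]<hi); a=T[g]; print(g.sum(),np.percentile(a[:,0],[50,98]).round(1),np.percentile(a[:,1],[1,99]).round(1),a[:,2].max())
cv2.imwrite('pics/w5.png',cv2.resize(W['i'][140:420,180:480],(600,560))[...,::-1])
E
```

```text
[599.79280924 145.4898938   97.45069282] [-3.14114102e+00  2.56087894e-03 -2.85062468e+00] [-0.0075247   0.49535828 -3.05247993]
mouth in tool [ 4.32221512 -0.74340322 40.44009664]
outer ((596.1270751953125, 144.4620819091797), (60.94785690307617, 60.00495529174805), 16.261272430419922) tool [ 3.91  0.09 40.44]
1053 [16.  22.3] [-17.6  16. ] -19.056289278508785
900 [13.2 14.5] [-12.3  11.1] 21.324096127443944
```

View pics/w5.png

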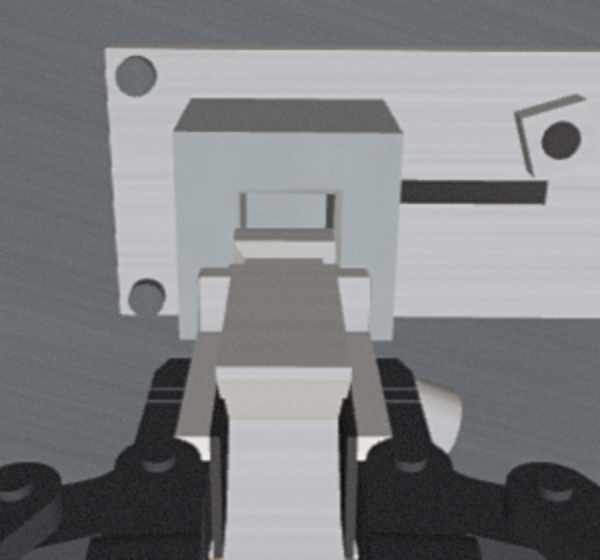

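```bash
cat > e.py <<'E'
from m import *
def pt(u,v,zz=57):
    a=world('wrist',np.array(u),np.array(v),np.array(100.),c,s); b=world('wrist',np.array(u),np.array(v),np.array(400.),c,s)
    X=a+(b-a)*((zz-a[2])/(b[2]-a[2])); return M.inv().apply(X-W['tp']).round(2)
E
python3 - <<'E'
from e import *
for p in((299.3,235.3),(351.5,235.3),(325,235.3),(299.8,248),(352,248)): print(pt(*p))
g=cv2.cvtColor(W['i'],cv2.COLOR_RGB2GRAY)
print(g[228:244,325]); print(g[245,292:310],g[245,342:360])
E
```

```text
outer ((596.1270751953125, 144.4620819091797), (60.94785690307617, 60.00495529174805), 16.261272430419922) tool [ 3.91  0.09 40.44]
[ 17.3  -12.6   40.41]
[17.31 15.12 40.4 ]
[17.31  1.05 40.41]
[ 10.16 -12.45  40.43]
[10.17 15.55 40.42]
[169 172 167 171 169 169 166 156 155 169 169 170 167 166 169 168]
[172 168 170 170 171 171 165 159 123 103 116 150 172 169 171 168 171 171] [168  85  63  73  82 128 149 151 157 166 171 169 170 170 170 173 171 172]
```

```bash
python3 - <<'E'
from e import *
g=cv2.cvtColor(W['i'],cv2.COLOR_RGB2GRAY)
for r in(242,250,257,262,290): print(r,'L',list(g[r,274:306]),'R',list(g[r,338:370]))
print('col',list(g[228:300,322]))
print('d',[(r,d[r,322].round(0)) for r in range(230,275,3)])
print(d[257,290:305].round(0),d[257,340:358].round(0))
E
```

```text
outer ((596.1270751953125, 144.4620819091797), (60.94785690307617, 60.00495529174805), 16.261272430419922) tool [ 3.91  0.09 40.44]
242 L [np.uint8(172), np.uint8(170), np.uint8(170), np.uint8(172), np.uint8(170), np.uint8(174), np.uint8(172), np.uint8(170), np.uint8(169), np.uint8(171), np.uint8(174), np.uint8(172), np.uint8(170), np.uint8(173), np.uint8(172), np.uint8(170), np.uint8(169), np.uint8(171), np.uint8(170), np.uint8(169), np.uint8(171), np.uint8(171), np.uint8(166), np.uint8(168), np.uint8(166), np.uint8(158), np.uint8(119), np.uint8(101), np.uint8(114), np.uint8(153), np.uint8(171), np.uint8(172)] R [np.uint8(172), np.uint8(172), np.uint8(173), np.uint8(176), np.uint8(165), np.uint8(105), np.uint8(73), np.uint8(69), np.uint8(87), np.uint8(124), np.uint8(152), np.uint8(154), np.uint8(155), np.uint8(167), np.uint8(170), np.uint8(171), np.uint8(172), np.uint8(170), np.uint8(171), np.uint8(172), np.uint8(170), np.uint8(168), np.uint8(174), np.uint8(169), np.uint8(173), np.uint8(169), np.uint8(169), np.uint8(173), np.uint8(169), np.uint8(172), np.uint8(168), np.uint8(170)]
2
[... 4823 characters left out ...]
, np.uint8(121), np.uint8(128), np.uint8(126), np.uint8(124), np.uint8(123), np.uint8(124), np.uint8(122), np.uint8(125), np.uint8(122)]
d [(230, np.float32(220.0)), (233, np.float32(221.0)), (236, np.float32(223.0)), (239, np.float32(265.0)), (242, np.float32(267.0)), (245, np.float32(268.0)), (248, np.float32(268.0)), (251, np.float32(270.0)), (254, np.float32(203.0)), (257, np.float32(198.0)), (260, np.float32(195.0)), (263, np.float32(195.0)), (266, np.float32(192.0)), (269, np.float32(192.0)), (272, np.float32(159.0))]
[224. 225. 225. 224. 224. 224. 224. 198. 199. 197. 200. 198. 199. 197.
 199.] [197. 199. 198. 199. 198. 198. 198. 227. 226. 226. 225. 224. 223. 225.
 224. 224. 225. 224.]
```

```bash
python3 - <<'E'
from e import *
for v,u in((257,297),(257,322),(257,345),(263,299),(263,346),(290,281),(290,364),(242,300),(242,350),(195,270),(195,375),(230,270),(230,375)): print(v,u,T[v,u].round(2),d[v,u])
print(np.array(c['mount']).round(4))
E
```

```text
outer ((596.1270751953125, 144.4620819091797), (60.94785690307617, 60.00495529174805), 16.261272430419922) tool [ 3.91  0.09 40.44]
257 297 [ 14.22 -12.48  15.66] 198.0895
257 322 [14.08 -0.56 16.03] 198.4695
257 345 [14.32 10.39 15.41] 197.79845
263 299 [ 12.57 -11.37  12.01] 195.14636
263 346 [12.62 10.7  11.91] 195.0244
290 281 [ 14.37 -16.64 -21.8 ] 162.52762
290 364 [ 14.52  15.8  -22.07] 162.19753
242 300 [ 11.82 -12.57  45.64] 227.2754
242 350 [13.23 14.48 41.42] 222.80447
195 270 [ 29.66 -32.91  84.89] 258.8255
195 375 [33.09 30.39 68.68] 242.32704
230 270 [ 20.57 -27.9   39.28] 218.47055
230 375 [19.98 27.6  41.32] 220.55403
[[ 2.000000e-04 -9.481000e-01 -3.180000e-01  8.328340e+01]
 [ 1.000000e+00  4.000000e-04 -6.000000e-04 -7.761000e-01]
 [ 7.000000e-04 -3.180000e-01  9.481000e-01 -1.700994e+02]
 [ 0.000000e+00  0.000000e+00  0.000000e+00  1.000000e+00]]
```

Emit:
arm_command --pt "1 0.0025 0.0011 0.005 0 0 0" --pt "1 0 0 0.005 0 0 0" --pt "1 0 0 0 0 0 0" --pt "1 0 0 0 0 0 0" --pt "1 0 0 0 0 0 0"

```text
t: 12.7
tool_pos: [596.6, 145.8, 87.9]
ee_rot: [-3.142, -0.0, -2.85]
contact_force: [-0.7, -0.2, -3.1]
grip_width: 18.5
gripper_force: 59.7
```

```bash
python3 - <<'E'
from h import *
i,d,c,s=grab('wrist'); print(s['t'],s['tool_pos'],s['ee_rot'],s['contact_force'],np.array(c['mount'])[:2,3])
from e import *
g=cv2.cvtColor(W['i'],cv2.COLOR_RGB2GRAY).astype(int)
np.set_printoptions(linewidth=250)
for r in range(236,276,6): print(r,g[r,290:306],g[r,338:358],d[r,322])
print(g[225:275,322])
for v in (236,240,244,248,252,256,260): print(v,T[v,322].round(1))
E
```

```text
12.7 [596.56760195 145.79313609  87.87343765] [-3.14157902e+00 -5.08451377e-05 -2.85029379e+00] [-0.6761858  -0.20116359 -3.07017565] [83.28370901 -0.77586884]
outer ((594.7568359375, 144.07273864746094), (58.40328598022461, 60.012351989746094), 16.28306007385254) tool [ 2.23 -1.13 30.87]
236 [172 169 170 171 166 167 170 169 167 166 168 170 169 169 166 169] [171 174 171 172 170 173 172 171 172 171 173 173 173 174 171 173 171 173 170 173] 211.49286
242 [172 169 171 169 170 168 172 168 170 169 170 168 168 169 169 170] [169 167 170 172 172 171 170 171 171 169 172 172 171 169 171 170 171 173 171 170] 211.69125
248 [170 170 165 166 164 163 151 111 109 115 127 168 169 172 165 171] [164 164 166 158 105 116 114 123 146 150 151 158 164 170 172 170 169 170 169 174] 256.53976
254 [167 169 169 169 164 165 154 113 110 110 116 123 125 122 123 119] [120 121 121 117 114 113 108 114 131 152 154 154 169 172 171 170 171 172 173 173] 202.38135
260 [171 171 170 169 169 168 166 159 160 161 164 159 159 160 159 161] [143 142 140 140 141 146 140 141 143 147 151 159 171 170 173 169 172 174 170 173] 194.43504
266 [174 172 171 173 172 170 167 163 164 166 172 192 191 190 192 191] [190 190 190 192 192 191 192 197 193 177 153 157 174 173 171 170 169 171 172 172] 193.974
272 [172 172 174 170 158 125 118 124 122 125 122 118 116 118 120 124] [118 118 119 120 129 127 132 126 129 122 133 152 173 172 173 172 170 172 171 169] 160.12083
[167 168 168 167 170 167 167 169 168 171 169 168 170 169 171 167 167 170 170 167 166 157 153 165 167 169 170 170 171 122 113 113 114 115 117 158 192 192 193 191 192 192 193 193 134 122 122 122 120 123]
236 [19.7 -0.6 31.6]
240 [17.9 -0.6 30.5]
244 [15.6 -0.6 30.9]
248 [-0.9 -0.5 72.3]
252 [-3.9 -0.5 73.5]
256 [14.3 -0.6 16.7]
260 [14.2 -0.6 11.8]
```

Emit:
arm_command --pt "1 0 -0.0015 0 0 0 0" --pt "1 0 0 0.004 0 0 0" --pt "1 0 0 0.003 0 0 0" --pt "1 0 0 0 0 0 0" --pt "1 0 0 0 0 0 0" --pt "1 0 0 0 0 0 0"

```text
t: 13.35
tool_pos: [596.9, 144.6, 82.3]
ee_rot: [3.142, 0.0, -2.85]
contact_force: [0.4, -0.4, -2.8]
grip_width: 19.0
gripper_force: 59.7
```

```bash
cat > g.py <<'E'
from h import *
i,d,c,s=grab('wrist'); print(s['t'],s['tool_pos'],s['ee_rot'],s['contact_force'],s['ft_torque'],s['grip_width'])
from e import *
g=cv2.cvtColor(W['i'],cv2.COLOR_RGB2GRAY).astype(int)
np.set_printoptions(linewidth=250)
for r in range(240,284,4): print(r,g[r,286:310],g[r,336:360],d[r,322])
print(g[235:285,322])
for v in range(242,284,3): print(v,T[v,322].round(1))
E
python3 g.py
```

```text
13.35 [596.9294645  144.61506845  82.31512866] [ 3.14155654e+00  1.55114836e-06 -2.85039054e+00] [ 0.42404836 -0.43606173 -2.78118465] [-0.03717642  0.00523094 -0.02158945] 19.034993172956618
outer ((593.246337890625, 143.5955810546875), (55.06178665161133, 60.36574172973633), 16.70362091064453) tool [ 3.82  0.08 25.32]
240 [169 171 169 171 170 170 171 171 169 168 166 166 169 170 168 167 169 169 168 167 170 170 166 167] [172 168 172 170 172 172 176 172 170 173 170 172 172 173 170 172 171 170 172 170 172 169 172 169] 206.08612
244 [170 170 168 168 169 171 171 169 169 165 171 167 165 168 170 169 170 169 170 168 170 169 171 167] [171 168 170 168 170 168 169 168 167 171 171 174 169 169 170 170 170 173 173 167 170 174 169 170] 206.55669
248 [169 171 171 169 169 169 170 168 168 171 169 168 171 166 171 169 168 168 169 168 170 171 166 172] [169 167 168 166 167 168 170 169 169 168 169 170 169 168 169 171 170 170 171 170 167 170 171 172] 207.3658
252 [170 167 169 171 171 166 168 168 169 168 166 160 142 108 109 117 152 173 171 170 172 173 172 168] [171 176 171 172 172 170 170 166 105  81  89  8
[... 1335 characters left out ...]
196 195 194 196 200 189 122 118 120 122 118 118 120 121 119 122 122 121 117 119 123] [120 120 122 116 121 122 119 121 120 121 124 121 132 174 199 195 196 193 198 196 196 196 195 195] 152.34355
[167 166 167 167 168 166 169 168 166 167 167 167 168 170 163 155 156 169 170 118 114 118 116 115 118 160 191 191 192 193 190 192 192 192 133 124 122 117 119 123 121 114 119 122 124 123 120 122 118 120]
242 [18.5 -0.6 25.5]
245 [17.1 -0.6 24.9]
248 [15.2 -0.6 25.8]
251 [12.9 -0.6 27.8]
254 [14.5 -0.6 19.1]
257 [13.7 -0.6 17.1]
260 [13.9 -0.6 12.6]
263 [13.  -0.6 11. ]
266 [12.  -0.6  9.6]
269 [10.9 -0.6  8.8]
272 [ 22.3  -0.6 -22.5]
275 [ 21.7  -0.6 -24.1]
278 [ 21.9  -0.6 -27.5]
281 [ 22.2  -0.6 -30.9]
```

Emit:
arm_command --pt "1 -0.0003 0.0009 0 0 0 0" --pt "1 0 0 0.0025 0 0 0" --pt "1 0 0 0.0025 0 0 0" --pt "1 0 0 0.002 0 0 0" --pt "1 0 0 0 0 0 0" --pt "1 0 0 0 0 0 0"

```text
t: 14.0
tool_pos: [597.6, 145.5, 76.7]
ee_rot: [-3.142, 0.001, -2.85]
contact_force: [2.4, 0.1, -5.0]
grip_width: 19.0
gripper_force: 59.7
```

```bash
python3 g.py
```

```text
14.0 [597.58558021 145.50640426  76.73719322] [-3.14157540e+00  1.28802239e-03 -2.85037373e+00] [ 2.35903506  0.05861947 -5.01725164] [ 0.1313982  -0.60102188 -0.03207931] 19.015802981161272
outer ((592.1849365234375, 143.26414489746094), (53.029109954833984, 60.3737678527832), 16.70569610595703) tool [ 5.84 -0.6  19.73]
240 [168 169 169 170 168 168 168 168 169 163 169 170 165 165 167 165 167 168 168 168 166 163 165 168] [171 173 169 170 169 172 170 167 171 171 172 172 172 167 170 171 170 170 169 170 169 170 172 171] 199.08267
244 [167 172 168 171 168 169 166 168 167 166 170 170 166 170 168 167 166 167 167 167 167 169 166 168] [172 168 173 170 169 170 167 170 169 171 171 169 170 171 171 171 171 173 170 171 170 171 171 170] 198.30862
248 [168 165 170 169 169 169 170 168 167 166 169 167 166 168 168 166 169 166 166 165 166 168 169 167] [167 169 168 169 170 167 169 166 168 169 168 172 167 169 169 170 172 167 168 169 168 171 169 169] 200.44958
252 [168 167 169 171 170 169 168 161 159 163 161 163 161 160 164 163 161 164 165 164 163 162 158 161] [160 158 150 156 153 156 156 154 154 157 153 
[... 1338 characters left out ...]
194 195 196 196 198 188 130 112 122 121 118 119 121 123 120 122 123 120 119 118 120] [119 119 119 121 118 121 124 117 123 122 118 122 133 173 197 198 196 196 195 195 194 195 197 196] 153.30193
[167 165 167 164 164 167 167 167 167 165 166 169 169 167 169 166 165 158 156 131 114 110 110 116 116 142 190 193 190 191 190 191 189 193 150 122 122 116 119 120 118 119 117 121 121 118 118 116 123 123]
242 [20.3 -0.6 20. ]
245 [18.8 -0.6 19.8]
248 [17.5 -0.6 19.3]
251 [15.6 -0.6 20.4]
254 [13.8 -0.6 21. ]
257 [13.8 -0.6 16.8]
260 [14.1 -0.6 12. ]
263 [12.7 -0.6 11.6]
266 [11.8 -0.6 10.1]
269 [11.1 -0.6  8.2]
272 [ 22.   -0.6 -21.7]
275 [ 22.1  -0.6 -25.1]
278 [ 21.9  -0.6 -27.5]
281 [ 21.5  -0.6 -29.3]
```

Emit:
arm_command --pt "1 -0.0007 0 0 0 0 0" --pt "1 0 0 0.002 0 0 0" --pt "1 0 0 0.002 0 0 0" --pt "1 0 0 0.002 0 0 0" --pt "1 0 0 0 0 0 0" --pt "1 0 0 0 0 0 0"

```text
t: 14.65
tool_pos: [597.6, 145.6, 71.8]
ee_rot: [-3.142, 0.0, -2.85]
contact_force: [2.0, 0.1, -4.5]
grip_width: 19.0
gripper_force: 59.7
```

```bash
python3 -c "
from h import *
rel([597,145,40],np.radians(196.6))"
```

```text
t 14.65 pos [597.6 145.6  71.8] rot [-3.1416e+00  3.0000e-04 -2.8503e+00] F [ 2.   0.1 -4.5] T [ 0.14 -0.61  0.01] w 19.0
shift mm [ 0.8 -0.4 31.8] units [ 0.001  -0.0005  0.0397] turn [-5.72733928e-06  2.81549472e-04  1.45779971e-03]
```

Emit:
arm_command --pt "1 0 0 0.002 0 0 0" --pt "1 0 0 0.002 0 0 0" --pt "1 0 0 0.002 0 0 0" --pt "1 0 0 0.002 0 0 0" --pt "1 0 0 0 0 0 0"

```text
t: 15.15
tool_pos: [597.6, 145.6, 65.3]
ee_rot: [3.142, 0.0, -2.85]
contact_force: [2.0, 0.9, -3.2]
grip_width: 18.8
gripper_force: 59.8
```

Emit:
arm_command --pt "1 0 0 0.002 0 0 0" --pt "1 0 0 0.002 0 0 0" --pt "1 0 0 0.002 0 0 0" --pt "1 0 0 0 0 0 0"

```text
t: 15.55
tool_pos: [597.7, 145.6, 62.8]
ee_rot: [-3.141, 0.001, -2.85]
contact_force: [0.2, -0.1, 5.7]
grip_width: 18.8
gripper_force: 60.9
```

Emit:
arm_command --pt "1 0 0 0.0015 0 0 0" --pt "1 0 0 0.0015 0 0 0" --pt "1 0 0 0 0 0 0"

```text
t: 15.85
tool_pos: [597.9, 145.5, 60.8]
ee_rot: [-3.141, 0.002, -2.85]
contact_force: [0.0, -0.1, 5.4]
grip_width: 18.8
gripper_force: 61.0
```

Emit:
arm_command --pt "1 0 0 0.0015 0 0 0" --pt "1 0 0 0.0015 0 0 0" --pt "1 0 0 0 0 0 0"

```text
t: 16.15
tool_pos: [597.9, 145.4, 58.5]
ee_rot: [-3.141, 0.002, -2.85]
contact_force: [-0.3, 0.7, 6.7]
grip_width: 18.8
gripper_force: 61.1
```

Emit:
arm_command --pt "1 0 0 0.0015 0 0 0" --pt "1 0 0 0.0015 0 0 0" --pt "1 0 0 0.0015 0 0 0" --pt "1 0 0 0.0015 0 0 0" --pt "1 0 0 0 0 0 0"

```text
t: 16.65
tool_pos: [597.9, 145.3, 53.2]
ee_rot: [-3.141, 0.002, -2.851]
contact_force: [0.1, -0.0, 4.9]
grip_width: 18.2
gripper_force: 60.9
```

Emit:
arm_command --pt "1 0 0 0.0015 0 0 0" --pt "1 0 0 0.0015 0 0 0" --pt "1 0 0 0.0015 0 0 0" --pt "1 0 0 0.0015 0 0 0" --pt "1 0 0 0 0 0 0"

```text
t: 17.15
tool_pos: [597.9, 145.3, 47.9]
ee_rot: [-3.141, 0.001, -2.851]
contact_force: [1.2, 0.1, 4.7]
grip_width: 19.3
gripper_force: 60.7
```

```bash
python3 - <<'E'
from h import *
rel([597,145,41.5])
i,d,c,s=grab('wrist')
from m import *
for lo in range(-36,20,3):
    g=(d>0)&(abs(T[...,1])<15)&(T[...,0]>0)&(abs(T[...,0])<40)&(T[...,2]>=lo)&(T[...,2]<lo+3)
    if g.sum()>15: print(lo,g.sum(),np.percentile(T[g][:,0],[2,50,98]).round(1), z[g].mean().round(1))
E
```

```text
t 17.15 pos [597.9 145.3  47.9] rot [-3.1408e+00  1.3000e-03 -2.8506e+00] F [1.2 0.1 4.7] T [-0.08 -0.05  0.01] w 19.3
shift mm [ 0.9 -0.   6.4] units [ 0.0012 -0.      0.008 ] turn None
outer ((589.4470825195312, 142.5027618408203), (47.765830993652344, 60.06272888183594), 16.142805099487305) tool [ 8.87 -0.26 -9.1 ]
-36 268 [11.9 22.  22.5] 82.4
-33 222 [11.9 21.9 22.6] 79.5
-30 175 [21.5 22.  22.6] 76.4
-27 181 [21.5 22.1 22.5] 73.4
-24 455 [ 7.8 16.3 22.4] 69.7
-21 231 [ 7.8 16.3 19.6] 68.2
-18 35 [18.6 19.  19.4] 65.0
-12 1513 [17.3 24.4 31.3] 57.4
-9 1077 [16.9 25.4 31.6] 56.3
-6 155 [31.  31.4 31.8] 52.3
-3 126 [31.  31.4 31.8] 49.4
0 152 [30.9 31.4 31.7] 46.5
3 135 [30.9 31.4 31.7] 43.4
6 120 [31.1 31.4 31.8] 40.5
9 134 [31.  31.4 31.8] 37.4
12 114 [31.  31.4 31.8] 34.4
15 116 [31.  31.4 31.9] 31.3
18 100 [31.1 31.4 31.8] 28.4
```

Emit:
arm_command --pt "1 0 0 0.0013 0 0 0" --pt "1 0 0 0.0013 0 0 0" --pt "1 0 0 0.0013 0 0 0" --pt "1 0 0 0.0013 0 0 0" --pt "1 0 0 0 0 0 0"

```text
t: 17.7
tool_pos: [597.7, 145.7, 41.8]
ee_rot: [3.142, 0.0, -2.85]
contact_force: [3.0, 1.3, 0.8]
grip_width: 18.7
gripper_force: 60.4
```

Emit:
arm_command --pt "1 0 0 0.001 0 0 0" --pt "1 0 0 0.001 0 0 0" --pt "1 0 0 0 0 0 0"

```text
t: 18.0
tool_pos: [597.8, 145.7, 41.8]
ee_rot: [-3.141, 0.001, -2.85]
contact_force: [0.6, 0.2, 6.3]
grip_width: 18.9
gripper_force: 61.0
```

Emit:
arm_command --pt "1 0 0 0.001 0 0 0" --pt "1 0 0 0.001 0 0 0" --pt "1 0 0 0 0 0 0"

```text
t: 18.3
tool_pos: [597.8, 145.7, 41.8]
ee_rot: [-3.141, 0.002, -2.85]
contact_force: [-1.5, -0.2, 10.9]
grip_width: 18.9
gripper_force: 61.7
```

```bash
python3 - <<'E'
from h import *
i,d,c,s=grab('wrist'); print(s['tool_pos'],s['contact_force'])
from m import *
for lo in range(-27,0,3):
    g=(d>0)&(abs(T[...,1])<15)&(T[...,0]>0)&(abs(T[...,0])<40)&(T[...,2]>=lo)&(T[...,2]<lo+3)
    if g.sum()>15: print(lo,g.sum(),np.percentile(T[g][:,0],[2,50,98]).round(1), z[g].mean().round(1))
E
```

```text
[597.80222612 145.70292981  41.75830323] [-1.45772957 -0.19024402 10.90967807]
outer ((588.5914306640625, 142.3142852783203), (46.088165283203125, 59.983543395996094), 16.2503604888916) tool [  9.77  -0.6  -15.26]
-27 172 [21.5 22.1 22.5] 67.3
-24 454 [ 8.  16.7 22.4] 63.6
-21 237 [ 7.7 15.7 19.5] 62.0
-18 1612 [19.  25.4 31.4] 57.4
-15 777 [19.3 26.8 31.6] 56.1
-12 177 [31.  31.4 31.8] 52.2
-9 155 [31.  31.4 31.8] 49.2
-6 162 [31.1 31.4 31.8] 46.2
-3 138 [31.  31.4 31.7] 43.2
```

Emit:
arm_command --pt "1 0 0 -0.004 0 0 0" --pt "0.5 0 0 0 0 0 0" --pt "0.5 0 0 0 0 0 0" --pt "0.5 0 0 0 0 0 0" --pt "0.5 0 0 0 0 0 0" --pt "0.5 0 0 0 0 0 0"

```text
t: 18.95
tool_pos: [597.1, 145.5, 41.8]
ee_rot: [3.141, -0.001, -2.85]
contact_force: [-0.5, -0.2, -0.3]
grip_width: 42.5
gripper_force: 0.0
```

Emit:
arm_command --pt "0.5 0 0 -0.01 0 0 0" --pt "0.5 0 0 -0.02 0 0 0" --pt "0.5 0 0 -0.03 0 0 0" --pt "0.5 0 0 -0.04 0 0 0" --pt "0.5 0 0 -0.04 0 0 0" --pt "0.5 0.04 0 -0.02 0 0 0" --pt "0.5 0.04 0 0 0 0 0" --pt "0.5 0 0 0 0 0 0" --pt "0.5 0 0 0 0 0 0"

```text
t: 19.85
tool_pos: [536.2, 127.2, 170.9]
ee_rot: [-3.141, 0.002, -2.85]
contact_force: [1.0, -0.4, -0.0]
grip_width: 42.9
gripper_force: 0.0
```

```bash
python3 - <<'E'
from h import *
j,e,c,s=grab('scene'); Q=cloud('scene',e,c); i,d,ct,s=grab('top'); P=cloud('top',d,ct); w,dw,cw,s=grab('wrist'); S=cloud('wrist',dw,cw,s)
print(s['tool_pos'],s['contact_force'],s['grip_width'])
for X,D in((P,d),(S,dw),(Q,e)):
  for lo,hi,cx,cy,r in((76,112,597,145,35),(59,66,597,145,30),(85,112,560,278,35)):
    m=(D>0)&(X[...,2]>lo)&(X[...,2]<hi)&(np.hypot(X[...,0]-cx,X[...,1]-cy)<r)
    if m.sum()>10: print(lo,m.sum(),cv2.minAreaRect(X[m][:,:2].astype(np.float32)),np.percentile(X[m][:,2],[50,99]))
o=np.zeros((480,800,3),np.uint8); o[:300,:400]=cv2.resize(w,(400,300)); o[:400,400:]=cv2.resize(j[165:265,335:435],(400,400),interpolation=cv2.INTER_CUBIC)
o[300:480,:400]=cv2.resize(i[190:340,170:500],(400,180)); cv2.imwrite('pics/end.png',o[...,::-1])
E
```

```text
[537.0788455  127.32589372 170.60149997] [ 0.6006015   0.46560998 -0.63992403] 42.61658331139158
76 2125 ((595.8106079101562, 144.31863403320312), (41.430564880371094, 19.965402603149414), 16.397741317749023) [ 94.65305823 103.75819551]
59 704 ((592.1040649414062, 142.72286987304688), (41.459285736083984, 34.956241607666016), 16.306480407714844) [62.95366525 65.32632312]
85 2378 ((557.8648681640625, 277.7132263183594), (41.7095832824707, 21.743803024291992), 15.99002456665039) [ 94.5364987  103.65917499]
76 201 ((598.0260620117188, 143.5985107421875), (40.37810134887695, 26.39635467529297), 19.38593101501465) [ 89.70503009 103.30277701]
59 60 ((605.2546997070312, 135.5140380859375), (43.66816329956055, 20.861492156982422), 41.89418411254883) [62.57017663 65.93665531]
85 113 ((560.0476684570312, 276.9557800292969), (40.54843521118164, 24.92845916748047), 13.94948673248291) [ 92.46857366 102.97369104]
```

View pics/end.png

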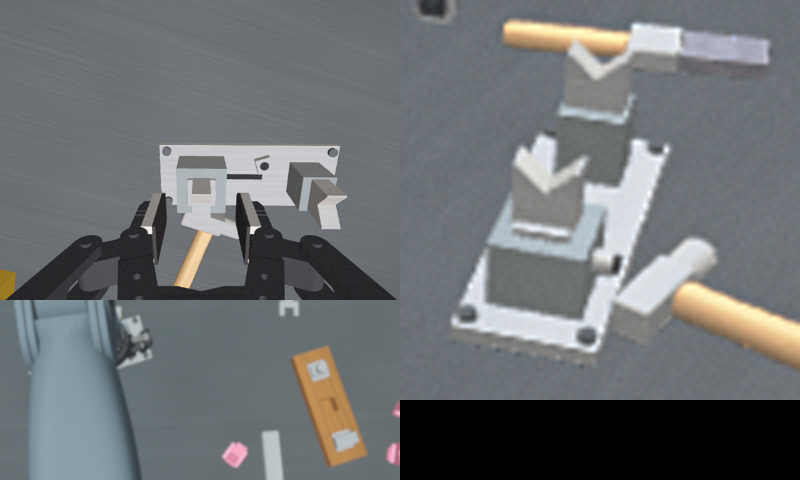

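The end picture shows the rest in the socket with its collar flat on the block, at about (545,230). Its top is at z≈103, level with the fixed V, and its V lies in line with the fixed V at about (600,60). The flat and pin rests are still in the rack, and the gripper is clear.

```bash
python3 -c "
from cell import workorder; print(workorder.sign_off())"
```

```text
the job is handed in; nothing more can be done
None
```

The V-rest is in the socket with its collar flat on the block and its V in line with the fixed V. The ball was felt dropping into its groove but not read directly. The gripper is clear, and the job was handed in at about 20 s.

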